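Set the desk timer for a ten-minute break

ROBOT

A 6-joint arm with a two-finger parallel gripper is mounted at the origin on the work surface. World frame = base frame: x ahead of the robot, y to its left, z up, the work surface at z = 0. Lengths are in m, angles in rad, forces in N, time in s.
With the tool pointing down it reaches from about 0.35 to 0.925 m from the base axis. Payload 6.4 kg.
Tool frame: the origin (TCP) lies midway between the tips of the shut fingers; the grasp point (between the pads) lies 19 mm behind it (arm.grasp_offset is the distance from the TCP to the grasp point, in m); z points along the fingers, y is the direction in which the jaws open and shut (so a half turn about z gives the same grasp; the last joint's range is limited). The gripper opens to 94 mm and grips with 3 to 60 N. Pads are 16 mm wide; open, the fingers measure 119 mm over their backs; the gripper's body (75 mm by 177 mm) begins 78 mm behind the grasp point.
Start: joints at [1.122, 0.245, 1.558, -0, 1.339, -0.174], TCP at [0.176, 0.626, 0.175] pointing down, gripper open.
Joint ranges: [-3.13, 3.13], [-1.02, 2.26], [0.13, 2.54], [-0.95, 4.09], [0.21, 2.88], [-2.74, 2.74]. Speed limits (rad/s): [2.57, 2.57, 3.14, 3.14, 3.14, 3.14].

INTERFACE

Orientations are given as a 3x3 rotation matrix whose columns are the frame's x, y, z axes.
In Python, from station import arm gives the robot as it stands.
- The arm moves only by the shell command python3 -m crank 'ROWS' [FORCE]. ROWS is JSON, a list of rows, each an object of numbers: "fingers": the opening, from 0 (shut) to 1 (fully open); "tx", "ty", "tz": the shift along the tool's x, y, z in units of 0.4 m (1.0 is 0.4 m); "spin": the turn about the tool's z in units of 360 degrees (1.0 is 360 degrees). A call has 1 to 8 rows; each row is the pose to reach, as a shift and turn from the pose commanded when the call began, along the tool's axes at that moment, turning the shorter way round; what a row does not reach only later rows make up. A row lasts 1/10 s, in which the tool goes at most 50 mm and 8.59 degrees, less where a joint would pass 70% of its speed; a pose out of reach is approached as far as the arm can. A call with a number of a shift or a turn outside -1 to 1 is refused whole. A call with a gripper value outside its range is refused whole. The fingers move at their own pace and stop on an object; FORCE is the grip in N (left out, the last holds). Time passes only in rows, so rows that repeat a pose let the fingers close. It gives the time, the measured TCP pose, the force and the opening at its end, in the units of the state.
- arm.sense(): the state, without advancing time (a new reading comes with each control period).
- arm.snapshot(name): name is "scene" or "top" or "wrist"; returns a dict with "frame" (384x512x3 uint8, red, green, blue), "intrinsics" (3x3 intrinsics, pixels), "dist" ([k1, k2, p1, p2, k3] as OpenCV has them; the pictures are not rectified), "R" (3x3) and "t" (3): a world point X has camera coordinates R X + t. Camera axes: x right, y down, z forward; pixel columns grow to the right and rows downward; lengths in m; the calibration is good to about 2 mm. A picture is of the moment at which its call begins. There is no depth.
- arm.finish_job(): hands the job in, once; it reports no verdict.
The state is a dict: "clock": time; "joint_pos": joint angles; "dq": joint speeds; "joint_efforts": joint torques, N m; "position": TCP position; "tcp_rot": TCP orientation; "force": force on the tool from outside, world axes, zero at the start; "wrist_torque": the same for the moment, N m; "finger_gap": finger opening in m.
Only numpy, scipy, OpenCV 4.12 (cv2) and the standard library are available. Lean on these libraries where they do the work, as an engineer would, in place of code of your own. Each camera call takes 0.05 s, during which the arm holds its last target.

TASK

Set the round wind-up timer on the office desk to 10 minutes: turn its dial clockwise past the 30-minute top mark to wind it up, then turn it back down to the 10-minute mark and let go. Leave the knob of the square lamp dimmer as it is.

Things in the scene. Friction and masses are not known exactly. Their poses are not given: they have to be found in the camera images.
- timer: Round cream case fixed to the desk, 124 mm across, 30 mm high; origin at the centre of its underside, z up. Black marks on its white face: long single marks for 0, 10 and 20 minutes at +36, +12 and -12 deg from its x axis (anticlockwise seen from above), a long double mark for 30 minutes, the top mark, at -36 deg; thin short marks between. Its x axis points away from the robot within 30 deg.
- timer_dial (a joint): Turn of the dial, rad, growing clockwise seen from above. 0 = pointer at 0 minutes; 0.419 (24 deg) = 10; 0.838 = 20; 1.257 (72 deg) = 30, the top mark; firm stop at 1.466 (84 deg). Starts between 0 and 0.1. It never springs back or runs down by itself: friction (0.06 N m) keeps it where it is left. One grasp is enough for the whole movement.
- timer_grip (a point): On the dial's axis at grip height, 61 mm above the desk; turns with the dial. Grey dial: disc 64 mm across, top 39 mm above the desk; on it an upright bar 56 mm long, 16 mm wide, from 39 to 73 mm above the desk, to be pinched across its width from above. x runs along the bar to the pointer end (white line on top), z up.
- dimmer_mark (a point): White line on the knob of the lamp dimmer, 18 mm from the knob's axis, 57 mm above the desk; turns with the knob. The dimmer is a square cream box, 105 x 105 mm, 30 mm high, fixed to the desk, with a round grey knob 52 mm across, no bar. Not to be used. Timer and dimmer stand left and right on the desk, either way round.
Not all that is in view belongs to the job. What is shaped like the timer but brown or orange is not meant.

How it is judged:
By the outcome, as a careful person would: the job done as asked, in the order asked, and still so for the second after the job is handed in, with the robot touching nothing.
It also fails if it takes over 38 s, if anything falls off the work surface, if the arm or the gripper's body presses on something with over 40 N, if the wrist force passes 120 N, or if a joint passes its speed limit or range.

## Working session

There is one attempt and no reset: what is moved stays moved. The work goes in short steps, Python scripts to look and compute and a shell command to move; the robot and the scene stay as the last step left them, time stands still between calls to the robot, and variables do not carry over. Pictures are saved under pics/ and viewed, and the job is handed in when it is done.

```bash
ls; mkdir -p pics
python3 - <<'E'
from station import arm
import cv2
print(arm.sense())
for n in ("scene","top","wrist"):
    s=arm.snapshot(n); cv2.imwrite(f"pics/{n}0.png",s["frame"][:,:,::-1]); print(n,s["intrinsics"],s["dist"],s["R"],s["t"])
E
```

```text
pics
{'clock': 0.0, 'joint_pos': array([ 1.12189782e+00,  2.45792853e-01,  1.55895319e+00, -3.45016159e-05,
        1.33869795e+00, -1.74101296e-01]), 'dq': array([-8.25912952e-04, -2.67374496e-04, -9.15744412e-04, -6.40100854e-04,
       -1.41666542e-04,  8.98743103e-05]), 'joint_efforts': array([-1.47551531e-03, -4.15812993e+01, -3.14608455e+01,  6.84299972e-02,
        3.30385950e-02, -1.74449137e-04]), 'position': array([0.17610453, 0.62503054, 0.17349168]), 'tcp_rot': array([[-9.62482294e-01,  2.71343391e-01, -7.73183203e-04],
       [ 2.71344340e-01,  9.62480866e-01, -1.68249255e-03],
       [ 2.87640805e-04, -1.82916817e-03, -9.99998286e-01]]), 'force': array([-0.5914484 , -0.24364531, -0.38827816]), 'wrist_torque': array([-0.01361098, -0.00978703,  0.00912335]), 'finger_gap': 0.09384619095098752}
scene [[478.23237121   0.         254.02739422]
 [  0.         478.23237121 190.88193906]
 [  0.           0.           1.        ]] [0.05263059 0.         0.         0.         0.        ] [[ 0.44025598  0.8978377   0.00788263]
 [ 0.72782115 -0.35171958 -0.58870172]
 [-0.52578612  0.2649166  -0.80831191]] [-0.23706924 -0.30434462  1.49244924]
top [[449.19506333   0.         252.87380525]
 [  0.         449.19506333 187.43714367]
 [  0.           0.           1.        ]] [0.0348863 0.        0.        0.        0.       ] [[-0.0248715  -0.99965    -0.00901587]
 [-0.99818456  0.02532788 -0.05464507]
 [ 0.0548543   0.00764039 -0.99846514]] [0.00915486 0.49478449 1.14648951]
wrist [[339.52911715   0.         253.15284876]
 [  0.         339.52911715 189.193354  ]
 [  0.           0.           1.        ]] [-0.09506236  0.          0.          0.          0.        ] [[ 0.2716132   0.96240533 -0.00150038]
 [ 0.92671049 -0.261118    0.27023149]
 [ 0.25968045 -0.07478886 -0.96279421]] [-0.64893257 -0.02791851  0.39122344]
```

View pics/scene0.png

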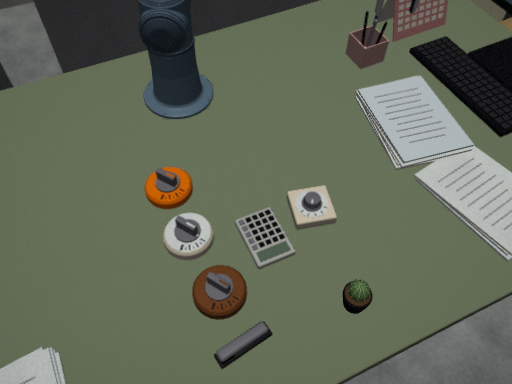

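View pics/top0.png

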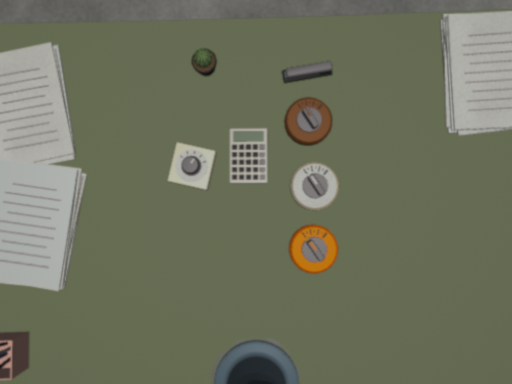

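In the top view, three round things have the timer's shape: brown (309,121), cream/white (315,186) and orange (314,249). The cream one fits the description, since brown and orange are excluded. The dimmer is the square box at (191,166). I'll confirm in a crop and measure.

```bash
cat > h.py <<'E'
import numpy as np, cv2
def ray(s,uv,z):
    uv=np.asarray(uv,float).reshape(-1,1,2)
    n=cv2.undistortPoints(uv,s["intrinsics"],np.array(s["dist"])).reshape(-1,2)
    d=np.c_[n,np.ones(len(n))]@s["R"]; c=-s["R"].T@s["t"]
    return c+d*((z-c[2])/d[:,2])[:,None]
def proj(s,X):
    return cv2.projectPoints(np.asarray(X,float).reshape(-1,3),cv2.Rodrigues(s["R"])[0],s["t"],s["intrinsics"],np.array(s["dist"]))[0].reshape(-1,2)
def crop(s,c,h,f,name):
    u,v=map(int,c); im=s["frame"][max(v-h,0):v+h,max(u-h,0):u+h,::-1]
    cv2.imwrite(name,cv2.resize(im,None,fx=f,fy=f,interpolation=cv2.INTER_CUBIC))
E
python3 - <<'E'
from station import arm
from h import *
s=arm.snapshot("top"); crop(s,(315,186),30,10,"pics/topcrop.png")
t=arm.snapshot("scene"); crop(t,(188,234),30,10,"pics/scenecrop.png")
# cream contour in both views
for n,q,c in (("top",s,(315,186)),("scene",t,(188,234))):
    f=q["frame"].astype(int); hsv=cv2.cvtColor(q["frame"],cv2.COLOR_RGB2HSV)
    print(n,f[c[1],c[0]-18:c[0]+19:6].tolist())
    m=((hsv[...,2]>140)&(hsv[...,1]<80)).astype(np.uint8)
    cs=cv2.findContours(m,cv2.RETR_EXTERNAL,cv2.CHAIN_APPROX_NONE)[0]
    for k in cs:
        if cv2.contourArea(k)>300 and cv2.pointPolygonTest(cv2.convexHull(k),c,False)>0:
            P=ray(q,cv2.convexHull(k).reshape(-1,2),0.03)[:,:2]
            print(len(k),cv2.fitEllipse(k),cv2.fitEllipse((P*1000).astype(np.float32)))
E
```

```text
top [[177, 177, 171], [126, 123, 121], [127, 122, 122], [102, 98, 98], [109, 106, 106], [139, 137, 135], [176, 176, 170]]
127 ((314.64984130859375, 185.40013122558594), (44.485755920410156, 45.13455581665039), 141.41746520996094) ((495.2645263671875, -160.39755249023438), (114.7815933227539, 115.92984771728516), 109.25941467285156)
scene [[187, 192, 188], [96, 96, 100], [96, 96, 100], [94, 93, 97], [33, 34, 35], [160, 164, 163], [186, 193, 189]]
205 ((187.11695861816406, 233.23814392089844), (39.191890716552734, 45.17882537841797), 72.35087585449219) ((502.7811279296875, -163.0886688232422), (115.61072540283203, 119.81183624267578), 60.125579833984375)
```

View pics/topcrop.png

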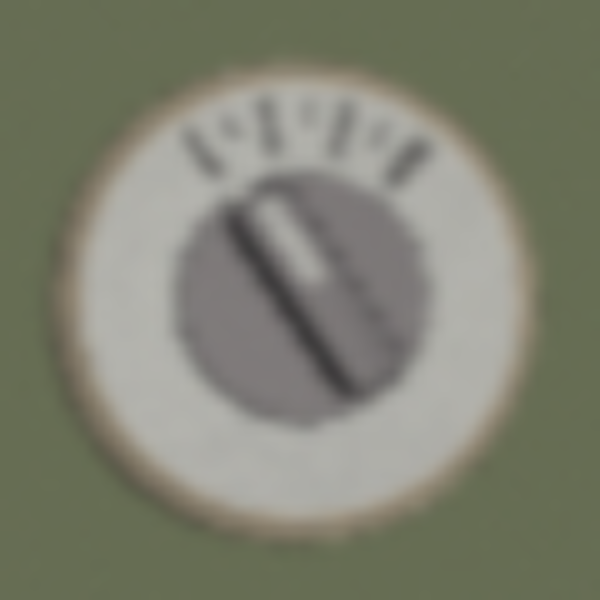

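View pics/scenecrop.png

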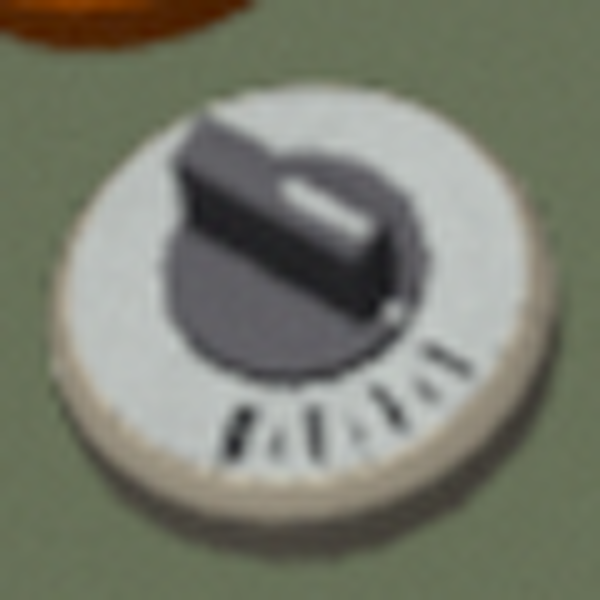

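The crop shows a cream case, a white face and four long marks, with the double one at the clockwise end, so this is the timer. Next I work out the timer's axis, the bar angle and the approach.

Run:
```python
from station import arm
from h import *
st=arm.sense()
s=arm.snapshot("top");t=arm.snapshot("scene")
def pix(p,c): return (np.array(p)-4.5)/10+np.array(c)-30
mt=pix([(200,152),(271,127),(343,130),(406,164)],(315,186))
ms=pix([(450,360),(390,402),(317,432),(238,432)],(188,234))
c=np.array([.497,-.161])
for n,q,m,l,cc in (("top",s,mt,[(318,280),(265,198)],(315,186)),("scene",t,ms,[(290,185),(362,230)],(188,234))):
    M=ray(q,m,.03)[:,:2]; 
    # circle-constrained centre: fit similarity from ideal unit marks
    a=np.radians([36,12,-12,-36]); 
    A=np.c_[np.cos(a),np.sin(a)]
    d=M-c; print(n,"r",np.linalg.norm(d,axis=1),"axis deg",np.degrees(np.arctan2(d[:,1],d[:,0]))-[36,12,-12,-36])
    L=ray(q,pix(l,cc),.073)[:,:2]; v=L[1]-L[0]; print("line",L.tolist(),np.degrees(np.arctan2(v[1],v[0])))
R=st["tcp_rot"]
print("tool y angle",np.degrees(np.arctan2(R[1,1],R[0,1])))
```

```text
top r [0.04394175 0.04262025 0.04244519 0.041835  ] axis deg [-1.40357259 -2.94195405 -3.78867345 -4.63852429]
line [[0.4971748720752095, -0.1592097253771745], [0.5176187080972596, -0.14691812509299368]] 31.01586183034532
scene r [0.04638338 0.0446696  0.04576081 0.04606485] axis deg [-4.96438924 -3.43016442 -3.14423406 -2.64234971]
line [[0.5010786604257842, -0.1593097064706494], [0.5200339398382026, -0.14873486621624105]] 29.15643294686076
tool y angle 74.25732206067475
```

```bash
python3 -m crank '[{"tx":-0.6,"ty":-0.76,"fingers":1},{"tx":-0.6,"ty":-0.76,"fingers":1},{"tx":-0.6,"ty":-0.76,"fingers":1},{"tx":-0.6,"ty":-0.76,"fingers":1},{"tx":-0.6,"ty":-0.76,"fingers":1},{"tx":-0.6,"ty":-0.76,"fingers":1},{"tx":-0.6,"ty":-0.76,"fingers":1},{"tx":-0.6,"ty":-0.76,"fingers":1}]' 20
```

```text
invalid input at $[0]: expected keys fingers, tx, ty, tz, spin
```

```bash
python3 -m crank '[{"tx":-0.5,"ty":-0.7,"fingers":1},{"tx":-0.5,"ty":-0.7,"fingers":1},{"tx":-0.5,"ty":-0.7,"fingers":1},{"tx":-0.5,"ty":-0.7,"fingers":1},{"tx":-0.5,"ty":-0.7,"fingers":1},{"tx":-0.5,"ty":-0.7,"fingers":1},{"tx":-0.5,"ty":-0.7,"fingers":1},{"tx":-0.5,"ty":-0.7,"fingers":1}]'
python3 - <<'E'
from station import arm
from h import *
s=arm.snapshot("wrist"); cv2.imwrite("pics/w1.png",s["frame"][:,:,::-1]); print(proj(s,[.497,-.161,.073]),arm.sense()["joint_pos"])
E
```

```text
[[-87.11357199 440.40463087]] [ 1.12189156e+00  2.45206991e-01  1.55795799e+00 -1.43644943e-05
  1.33869553e+00 -1.74085342e-01]invalid input at $[0]: expected keys fingers, tx, ty, tz, spin
```

View pics/w1.png

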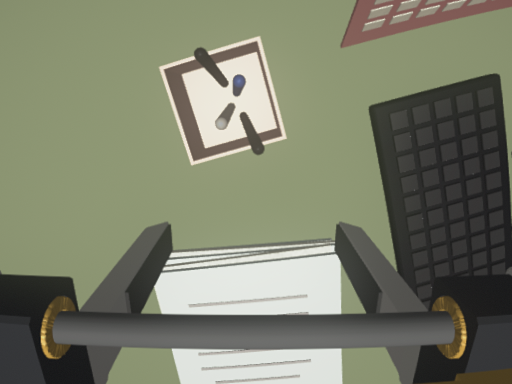

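The arm did not move because every key is required in each row. The wrist view shows the pen holder at (225,100), behind the path. I'm resending with all keys.

```bash
python3 -m crank '[{"tx":-0.6,"ty":-0.76,"tz":0,"spin":0,"fingers":1},{"tx":-0.6,"ty":-0.76,"tz":0,"spin":0,"fingers":1},{"tx":-0.6,"ty":-0.76,"tz":0,"spin":0,"fingers":1},{"tx":-0.6,"ty":-0.76,"tz":0,"spin":0,"fingers":1},{"tx":-0.6,"ty":-0.76,"tz":0,"spin":0,"fingers":1},{"tx":-0.6,"ty":-0.76,"tz":0,"spin":0,"fingers":1},{"tx":-0.6,"ty":-0.76,"tz":0,"spin":0,"fingers":1},{"tx":-0.6,"ty":-0.76,"tz":0,"spin":0,"fingers":1}]' 20
```

```text
clock: 1.2
position: [0.3255, 0.2658, 0.1748]
tcp_rot: [[-0.962, 0.272, 0.001], [0.272, 0.962, 0.0], [-0.001, 0.0, -1.0]]
force: [0.8, -0.5, -0.0]
finger_gap: 0.094
```

```bash
python3 -m crank '[{"tx":-0.5,"ty":-0.7,"tz":0,"spin":0,"fingers":1},{"tx":-0.5,"ty":-0.7,"tz":0,"spin":0,"fingers":1},{"tx":-0.5,"ty":-0.7,"tz":0,"spin":0,"fingers":1},{"tx":-0.5,"ty":-0.7,"tz":0,"spin":0,"fingers":1},{"tx":-0.5,"ty":-0.7,"tz":0,"spin":0,"fingers":1},{"tx":-0.5,"ty":-0.7,"tz":0,"spin":0,"fingers":1},{"tx":-0.5,"ty":-0.7,"tz":0,"spin":0,"fingers":1},{"tx":-0.5,"ty":-0.7,"tz":0,"spin":0,"fingers":1}]'
python3 - <<'E'
from station import arm
from h import *
s=arm.snapshot("wrist"); cv2.imwrite("pics/w2.png",s["frame"][:,:,::-1]); print(proj(s,[.497,-.161,.073]),arm.sense()["joint_pos"])
E
```

```text
clock: 2.0
position: [0.4425, -0.0601, 0.175]
tcp_rot: [[-0.961, 0.277, 0.001], [0.277, 0.961, -0.001], [-0.001, -0.001, -1.0]]
force: [-0.1, -0.4, 0.5]
finger_gap: 0.0939
[[173.20824004 256.48313019]] [-3.85808061e-01 -2.59698261e-01  2.05957315e+00  1.19418696e-04
  1.34198327e+00 -1.67751117e+00]
```

View pics/w2.png

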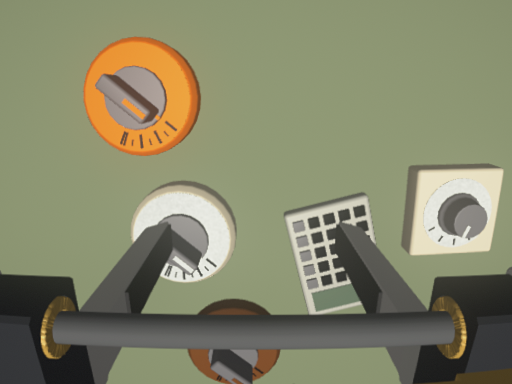

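```bash
python3 -m crank '[{"tx":0,"ty":-0.2,"tz":0,"spin":0.185,"fingers":1},{"tx":0,"ty":-0.2,"tz":0,"spin":0.185,"fingers":1},{"tx":0,"ty":-0.2,"tz":0,"spin":0.185,"fingers":1},{"tx":0,"ty":-0.2,"tz":0,"spin":0.185,"fingers":1},{"tx":0,"ty":-0.2,"tz":0,"spin":0.185,"fingers":1},{"tx":0,"ty":-0.2,"tz":0,"spin":0.185,"fingers":1},{"tx":0,"ty":-0.2,"tz":0,"spin":0.185,"fingers":1},{"tx":0,"ty":-0.2,"tz":0,"spin":0.185,"fingers":1}]'
```

```text
clock: 2.85
position: [0.4196, -0.1314, 0.1745]
tcp_rot: [[-0.13, 0.992, 0.0], [0.992, 0.13, 0.0], [0.0, 0.0, -1.0]]
force: [-0.1, 0.2, -0.2]
finger_gap: 0.094
```

```bash
python3 -m crank '[{"tx":0,"ty":0,"tz":0,"spin":0.187,"fingers":1},{"tx":0,"ty":0,"tz":0,"spin":0.187,"fingers":1},{"tx":0,"ty":0,"tz":0,"spin":0.187,"fingers":1},{"tx":0,"ty":0,"tz":0,"spin":0.187,"fingers":1},{"tx":0,"ty":0,"tz":0,"spin":0.187,"fingers":1},{"tx":0,"ty":0,"tz":0,"spin":0.187,"fingers":1},{"tx":0,"ty":0,"tz":0,"spin":0.187,"fingers":1},{"tx":0,"ty":0,"tz":0,"spin":0.187,"fingers":1}]';  python3 - <<'E'
from station import arm
from h import *
s=arm.snapshot("wrist"); cv2.imwrite("pics/w3.png",s["frame"][:,:,::-1]); print(proj(s,[.497,-.161,.073]),arm.sense()["joint_pos"])
E
```

```text
clock: 3.65
position: [0.4196, -0.1314, 0.1745]
tcp_rot: [[0.865, 0.502, 0.0], [0.502, -0.865, 0.0], [0.0, -0.0, -1.0]]
force: [0.6, -0.6, -0.0]
finger_gap: 0.0942
[[323.70653553 124.98339001]] [-5.62680471e-01 -2.76239367e-01  2.07289917e+00  2.87056968e-04
  1.34493827e+00  4.84986425e-01]
```

View pics/w3.png

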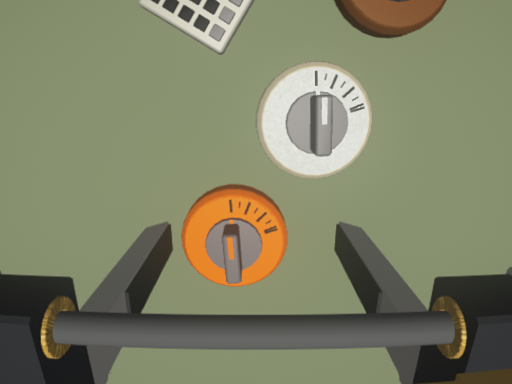

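The wrist view shows the cream timer clearly at (315,120), with the bar nearly upright in the picture and its pointer up near the first mark. I'll measure from a crop.

Run:
```python
from station import arm
from h import *
s=arm.snapshot("wrist"); np.save("/tmp/w3.npy",s,allow_pickle=True)
crop(s,(315,120),60,6,"pics/w3c.png")
f=s["frame"]; hsv=cv2.cvtColor(f,cv2.COLOR_RGB2HSV)
m=((hsv[...,2]>130)&(hsv[...,1]<90)&~((f[...,1]>f[...,0]+3))).astype(np.uint8)
for k in cv2.findContours(m,cv2.RETR_EXTERNAL,cv2.CHAIN_APPROX_NONE)[0]:
    h=cv2.convexHull(k)
    if cv2.contourArea(h)>3000 and cv2.pointPolygonTest(h,(315,120),False)>0:
        P=ray(s,h.reshape(-1,2),.03)[:,:2]*1000; print(cv2.fitEllipse(h),cv2.fitEllipse(P.astype(np.float32)))
```

```text
((313.409912109375, 119.3733901977539), (114.91008758544922, 118.93251037597656), 34.76300811767578) ((495.98797607421875, -160.0252227783203), (120.63455200195312, 120.9725341796875), 13.44959545135498)
```

View pics/w3c.png

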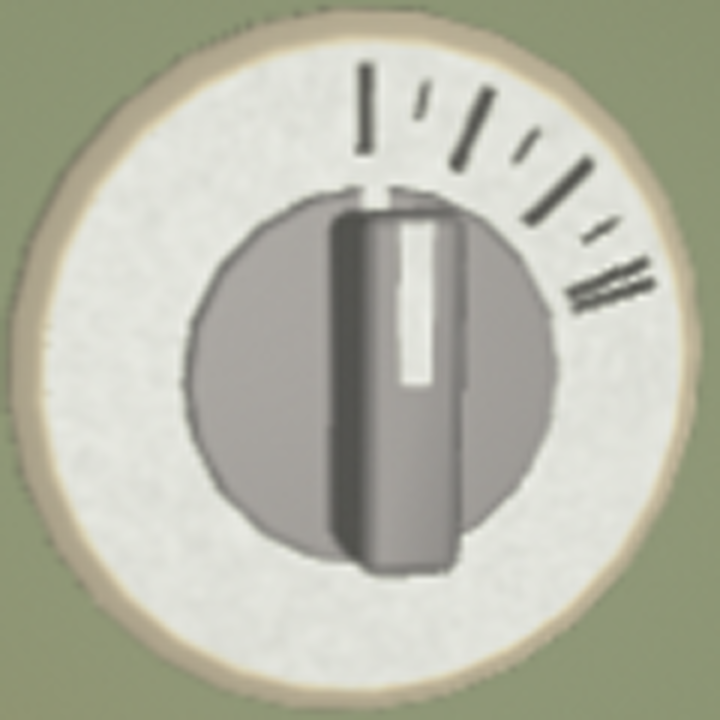

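Run:
```python
from station import arm
from h import *
s=np.load("/tmp/w3.npy",allow_pickle=True).item()
px=lambda p:(np.array(p)-2.5)/6+np.array([255,60])
ang=lambda v:np.degrees(np.arctan2(v[...,1],v[...,0]))
M=ray(s,px([(366,64),(365,153),(489,90),(459,168),(588,160),(529,221),(652,272),(574,298)]),.03)[:,:2].reshape(4,2,2)
print("mark dirs",ang(M[:,0]-M[:,1])-[36,12,-12,-36])
# centre = intersection of mark lines
A=[];b=[]
for p,q in M:
    d=(p-q)/np.linalg.norm(p-q);n=np.array([-d[1],d[0]]);A.append(n);b.append(n@q)
print("centre from marks",np.linalg.lstsq(np.array(A),np.array(b),rcond=None)[0])
C=ray(s,px([(371,375)]),.039)[0];print("disc c",C)
T=ray(s,px([(412,393)]),.073)[0];print("bar top c",T)
L=ray(s,px([(416,222),(416,384)]),.073)[:,:2];print("line dir",ang(L[0]-L[1]),L)
E=ray(s,px([(463,230),(460,540),(367,225),(368,550)]),.073)[:,:2];print("bar edges",ang(E[0]-E[1]),ang(E[2]-E[3]),E)
N=ray(s,px([(375,196)]),.039)[0,:2]
for c in (C[:2],[.496,-.160]):
    print("marks about c",ang(M.mean(1)-c)-[36,12,-12,-36],"notch",ang(N-c))
st=arm.sense();R=st["tcp_rot"];print(st["position"],ang(R[:2,0]))
for c in ([.4965,-.1605],):
    d=np.r_[c,.044]-st["position"];print("units",R.T@d/.4)
```

```text
mark dirs [-4.55333903 -1.26617623 -1.00209142 -5.05806441]
centre from marks [ 0.49696896 -0.16263866]
disc c [ 0.49660712 -0.16086612  0.039     ]
bar top c [ 0.49666035 -0.16097937  0.073     ]
line dir 32.65090164510728 [[ 0.5183227  -0.14782189]
 [ 0.4981109  -0.16077319]]
bar edges 32.48748874847558 32.61139764876408 [[ 0.52093936 -0.15453835]
 [ 0.48148526 -0.17966127]
 [ 0.51421897 -0.14172694]
 [ 0.4729602  -0.16812459]]
marks about c [-4.62536433 -5.29275492 -4.64207975 -4.74348087] notch 31.049074904474185
marks about c [-6.0090019  -6.48844722 -5.46941648 -5.06421387] notch 28.990379770587364
[ 0.41960664 -0.13157081  0.17454967] 30.455525806486207
units [0.12898978 0.1598269  0.32637617]
```

```bash
python3 -m crank '[{"tx":0.129,"ty":0.161,"tz":0,"spin":-0.003,"fingers":0.6},{"tx":0.129,"ty":0.161,"tz":0,"spin":-0.003,"fingers":0.6},{"tx":0.129,"ty":0.161,"tz":0.15,"spin":-0.003,"fingers":0.6},{"tx":0.129,"ty":0.161,"tz":0.15,"spin":-0.003,"fingers":0.6},{"tx":0.129,"ty":0.161,"tz":0.15,"spin":-0.003,"fingers":0.6}]';  python3 - <<'E'
from station import arm
from h import *
s=arm.snapshot("wrist"); cv2.imwrite("pics/w4.png",s["frame"][:,:,::-1])
s=arm.snapshot("scene"); crop(s,(188,234),60,6,"pics/s4.png")
st=arm.sense();R=st["tcp_rot"];d=np.array([.4966,-.1609,.044])-st["position"];print("units",R.T@d/.4,np.degrees(np.arctan2(R[1,0],R[0,0])))
E
```

```text
clock: 4.25
position: [0.4946, -0.1605, 0.1122]
tcp_rot: [[0.852, 0.523, -0.005], [0.523, -0.852, 0.003], [-0.003, -0.005, -1.0]]
force: [0.6, 1.0, -0.7]
finger_gap: 0.0582
units [ 0.00071526 -0.00326585  0.17938445] 31.493303837446895
```

View pics/w4.png

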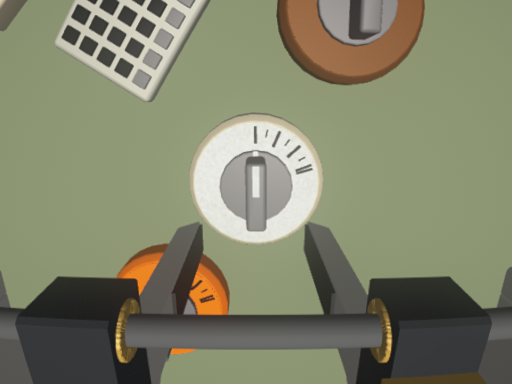

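View pics/s4.png

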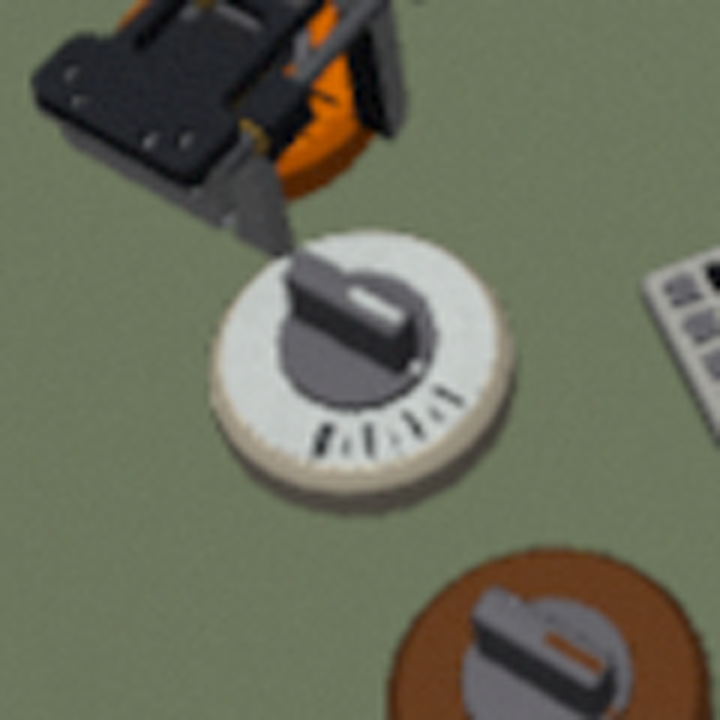

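The bar sits at column 256 between the fingers (203 and 304) and is parallel to the pads. I'm descending and closing.

```bash
python3 -m crank '[{"tx":0,"ty":0,"tz":0.08,"spin":0,"fingers":0.6},{"tx":0,"ty":0,"tz":0.15,"spin":0,"fingers":0.6},{"tx":0,"ty":0,"tz":0.175,"spin":0,"fingers":0.6},{"tx":0,"ty":0,"tz":0.175,"spin":0,"fingers":0.6},{"tx":0,"ty":0,"tz":0.175,"spin":0,"fingers":0},{"tx":0,"ty":0,"tz":0.175,"spin":0,"fingers":0},{"tx":0,"ty":0,"tz":0.175,"spin":0,"fingers":0},{"tx":0,"ty":0,"tz":0.175,"spin":0,"fingers":0}]' 25
```

```text
clock: 5.15
position: [0.4973, -0.1627, 0.0454]
tcp_rot: [[0.853, 0.521, 0.001], [0.521, -0.853, -0.001], [0.001, 0.001, -1.0]]
force: [-0.6, -0.0, -0.0]
finger_gap: 0.0282
```

```bash
python3 -m crank '[{"tx":0,"ty":0,"tz":0,"spin":0,"fingers":0},{"tx":0,"ty":0,"tz":0,"spin":0,"fingers":0},{"tx":0,"ty":0,"tz":0,"spin":0,"fingers":0}]' 25
python3 - <<'E'
from station import arm
from h import *
st=arm.sense();R=st["tcp_rot"];print(st["force"],st["wrist_torque"],st["finger_gap"],st["position"],np.degrees(np.arctan2(R[1,0],R[0,0])),st["joint_pos"][5])
E
```

```text
clock: 5.45
position: [0.4967, -0.1624, 0.0446]
tcp_rot: [[0.853, 0.521, -0.0], [0.521, -0.853, 0.0], [-0.0, -0.0, -1.0]]
force: [0.1, -0.3, -0.4]
finger_gap: 0.0037
[ 0.08815037 -0.29769284 -0.38525145] [-0.10701305  0.11103598  0.00983265] 0.0037397868270809143 [ 0.49672247 -0.16237147  0.04456704] 31.41294318375322 0.48941127747435953
```

The gap of 3.7 mm is less than the 16 mm bar width, so the bar isn't between the pads. I'm looking.

Run:
```python
from station import arm
from h import *
s=arm.snapshot("wrist"); cv2.imwrite("pics/w5.png",s["frame"][:,:,::-1])
s=arm.snapshot("scene"); crop(s,(188,234),50,6,"pics/s5.png")
print(arm.grasp_offset)
```

```text
0.0188
```

View pics/w5.png

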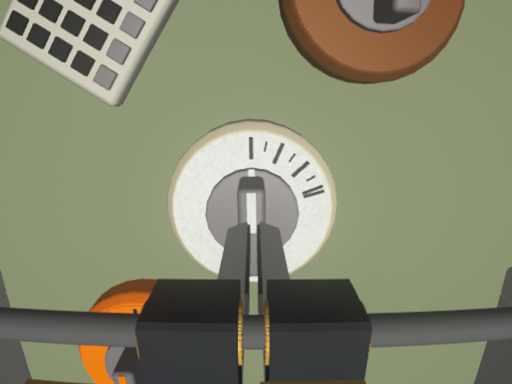

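View pics/s5.png

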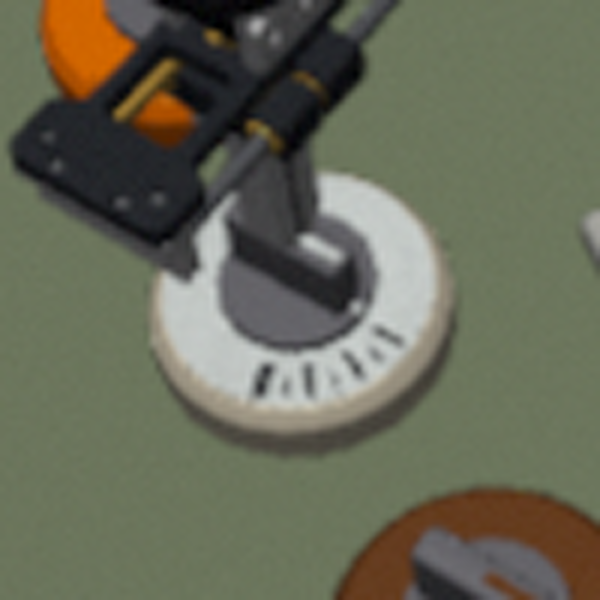

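Run:
```python
from station import arm
from h import *
st=arm.sense();p=st["position"];print(p,st["finger_gap"],st["force"])
R=st["tcp_rot"]
pts=[p,p-R[:,2]*.0188,[.4966,-.1609,.073],[.4966,-.1609,.044]]
for n in("wrist","scene"):
    s=arm.snapshot(n);print(n,proj(s,pts).round(1).tolist())
    if n=="wrist": crop(s,(251,220),50,7,"pics/w6.png")
    else: crop(s,(188,234),25,14,"pics/s6.png")
```

```text
[ 0.49670557 -0.16234303  0.04449506] -3.267780687683341e-05 [-0.1022929  -0.18843319  1.29571831]
wrist [[252.7, 218.3], [252.7, 229.3], [250.4, 234.7], [250.8, 217.1]]
scene [[186.0, 227.5], [185.1, 223.3], [185.2, 220.9], [186.5, 227.3]]
```

View pics/w6.png

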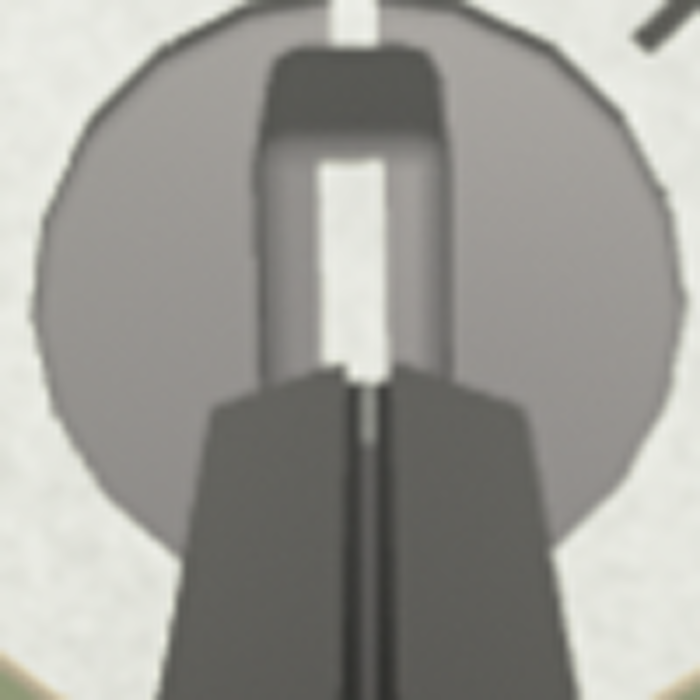

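View pics/s6.png

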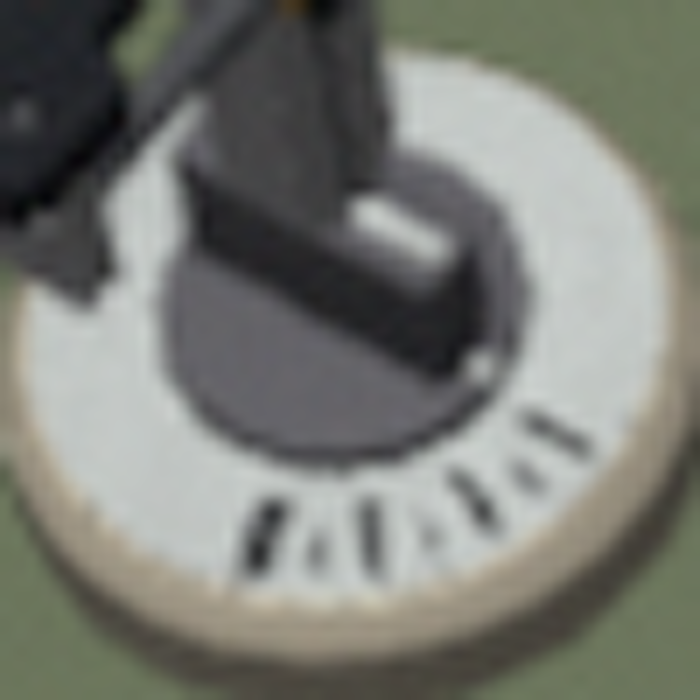

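The fingers closed fully with almost no contact force and appear above the bar, although the state gives a tip height of 44 mm. I'll open them and check where the tips really are in both views.

```bash
python3 -m crank '[{"tx":0,"ty":0,"tz":0,"spin":0,"fingers":0.5},{"tx":0,"ty":0,"tz":0,"spin":0,"fingers":0.5},{"tx":0,"ty":0,"tz":0,"spin":0,"fingers":0.5},{"tx":0,"ty":0,"tz":0,"spin":0,"fingers":0.5},{"tx":0,"ty":0,"tz":0,"spin":0,"fingers":0.5}]'
python3 - <<'E'
from station import arm
from h import *
st=arm.sense();p=st["position"];R=st["tcp_rot"];g=st["finger_gap"]
print(p,g,st["joint_pos"])
pts=[p+R[:,1]*g/2,p-R[:,1]*g/2]
for n,c in(("wrist",(251,210)),("scene",(188,226)),("top",(315,186))):
    s=arm.snapshot(n);print(n,proj(s,pts).round(1).tolist(), "cam",-s["R"].T@s["t"])
    h=64 if n=="wrist" else 32
    crop(s,c,h,600//(2*h),f"pics/{n}7.png")
    np.save(f"/tmp/{n}7.npy",s,allow_pickle=True)
E
```

```text
clock: 6.15
position: [0.4967, -0.1624, 0.0445]
tcp_rot: [[0.853, 0.521, -0.0], [0.521, -0.853, 0.0], [-0.0, -0.0, -1.0]]
force: [-0.5, 0.6, -0.0]
finger_gap: 0.0368
[ 0.49672992 -0.16237163  0.04453043] 0.0368338632348832 [-5.33095727e-01  1.10095301e-01  1.97036071e+00 -5.52223700e-06
  1.06119562e+00  4.89408854e-01]
wrist [[280.7, 218.3], [224.7, 218.3]] cam [ 0.56434614 -0.1215537   0.25419589]
scene [[181.2, 233.0], [190.6, 222.0]] cam [ 1.1105887  -0.28956883  1.02906503]
top [[322.3, 180.4], [310.0, 188.4]] cam [ 0.43122405 -0.01213982  1.17184988]
```

View pics/wrist7.png

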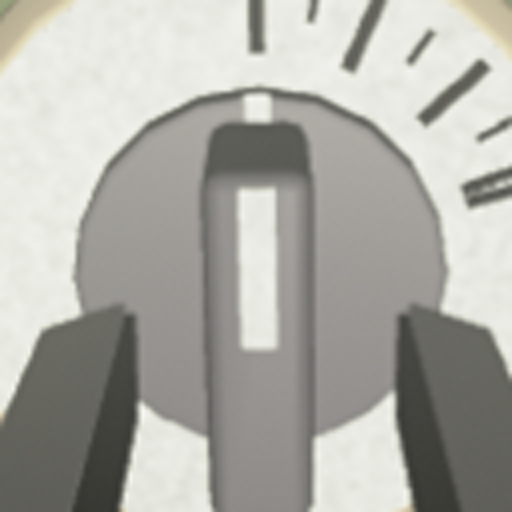

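View pics/scene7.png

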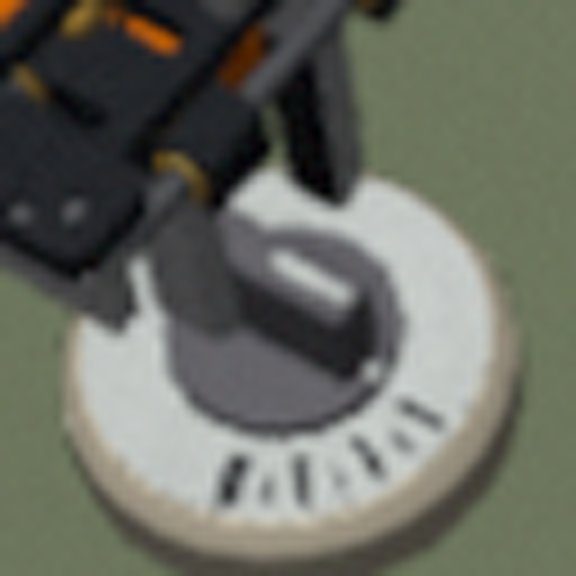

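View pics/top7.png

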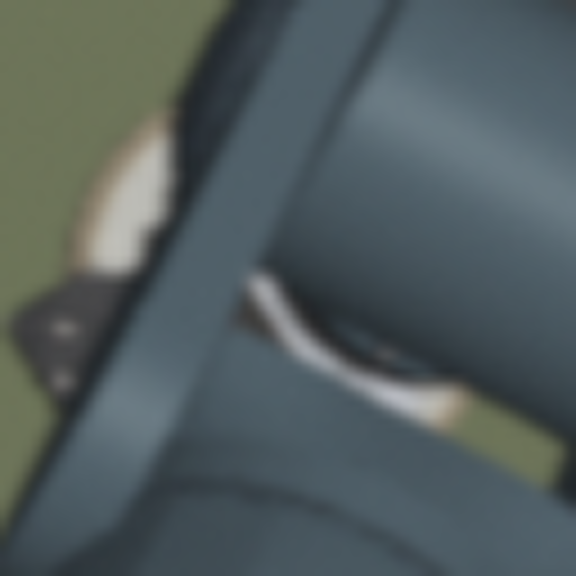

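Both views put the fingertips well above the stated TCP: in the wrist view the tip corners are at (219,222) and (288,223), 69 px apart instead of 56. I'll triangulate the tips across the two views.

Run:
```python
from station import arm
from h import *
w=np.load("/tmp/wrist7.npy",allow_pickle=True).item();s=np.load("/tmp/scene7.npy",allow_pickle=True).item()
def P(q): return np.c_[q["R"],q["t"]]
def un(q,uv): return cv2.undistortPoints(np.array(uv,float).reshape(-1,1,2),q["intrinsics"],np.array(q["dist"])).reshape(-1,2).T
W=np.array([(288.2,223.0),(218.7,222.3)]); S=np.array([(180.9,231.2),(194.1,215.7)])
# right finger in wrist = +tool y = nearer scene left
X=cv2.triangulatePoints(P(w),P(s),un(w,W),un(s,S)); X=(X[:3]/X[3]).T
print(X, np.linalg.norm(X[0]-X[1]))
for k in range(2): print(proj(w,X[k])-W[k],proj(s,X[k])-S[k])
st=arm.sense();R=st["tcp_rot"];print((X-st["position"])@R)
```

```text
[[ 0.51095146 -0.17902662  0.06082568]
 [ 0.49957487 -0.13936966  0.08582518]] 0.048239776023691235
[[-0.07297014 -0.5543277 ]] [[-0.12321214 -0.07774138]]
[[-0.39737361 -1.95912344]] [[-0.39891283 -0.21166483]]
[[ 0.00345572  0.02164112 -0.01629925]
 [ 0.01441772 -0.01813409 -0.04129612]]
```

The triangulation is noisy, but on average the tips are about 29 mm above the stated TCP, at roughly z = 73 mm, so they shut just above the bar. I'll go down in steps with a small lateral trim, watching force and pictures.

```bash
python3 -m crank '[{"tx":0.002,"ty":-0.003,"tz":0.02,"spin":0,"fingers":0.5},{"tx":0.002,"ty":-0.003,"tz":0.04,"spin":0,"fingers":0.5},{"tx":0.002,"ty":-0.003,"tz":0.04,"spin":0,"fingers":0.5},{"tx":0.002,"ty":-0.003,"tz":0.04,"spin":0,"fingers":0.5}]'
python3 - <<'E'
from station import arm
from h import *
for n,c in(("wrist",(251,210)),("scene",(188,226))):
    s=arm.snapshot(n);h=64 if n=="wrist" else 32
    crop(s,c,h,600//(2*h),f"pics/{n}8.png")
E
```

```text
clock: 6.7
position: [0.4964, -0.1607, 0.0279]
tcp_rot: [[0.853, 0.521, -0.001], [0.521, -0.853, 0.001], [-0.001, -0.001, -1.0]]
force: [0.8, -0.6, 0.5]
finger_gap: 0.0473
```

View pics/wrist8.png

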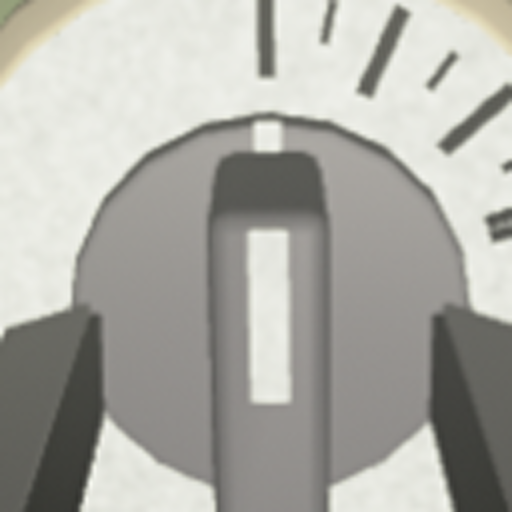

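View pics/scene8.png

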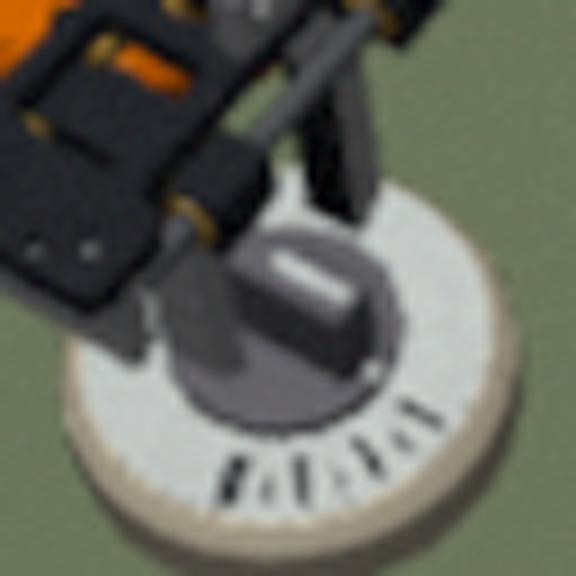

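At state z = 28 mm there is no contact, although the disc top is at 39 mm. That confirms the fingertips are about 29 mm higher than stated. The bar is centred (270 against a finger mean of 268 in the crop). I'm going down another 11 mm and closing.

```bash
python3 -m crank '[{"tx":0,"ty":0,"tz":0.015,"spin":0,"fingers":0.5},{"tx":0,"ty":0,"tz":0.028,"spin":0,"fingers":0.5},{"tx":0,"ty":0,"tz":0.028,"spin":0,"fingers":0},{"tx":0,"ty":0,"tz":0.028,"spin":0,"fingers":0},{"tx":0,"ty":0,"tz":0.028,"spin":0,"fingers":0},{"tx":0,"ty":0,"tz":0.028,"spin":0,"fingers":0},{"tx":0,"ty":0,"tz":0.028,"spin":0,"fingers":0},{"tx":0,"ty":0,"tz":0.028,"spin":0,"fingers":0}]' 25
python3 - <<'E'
from station import arm
from h import *
for n,c in(("wrist",(251,210)),("scene",(188,226))):
    s=arm.snapshot(n);h=64 if n=="wrist" else 32
    crop(s,c,h,600//(2*h),f"pics/{n}9.png")
st=arm.sense();print(st["finger_gap"],st["force"],st["wrist_torque"],st["joint_pos"])
E
```

```text
clock: 7.6
position: [0.497, -0.1611, 0.0175]
tcp_rot: [[0.853, 0.521, 0.0], [0.521, -0.853, -0.0], [0.0, 0.0, -1.0]]
force: [0.0, -0.5, -0.2]
finger_gap: 0.0156
0.015710030515224255 [-0.1824817  -0.26680075  0.2939442 ] [-0.08100126  0.087453    0.05468237] [-5.30576611e-01  1.54399613e-01  1.97999197e+00 -2.58512610e-05
  1.00674867e+00  4.91939466e-01]
```

View pics/wrist9.png

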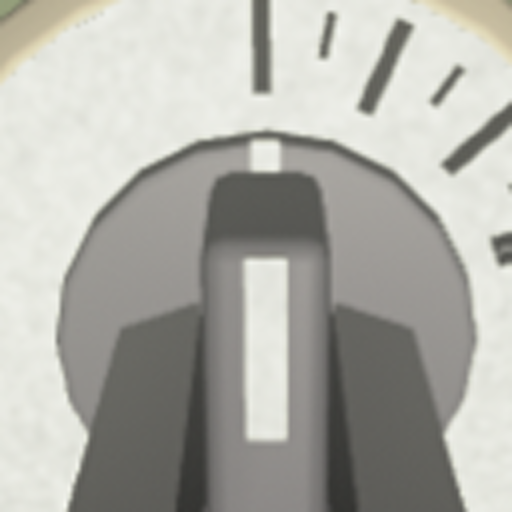

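View pics/scene9.png

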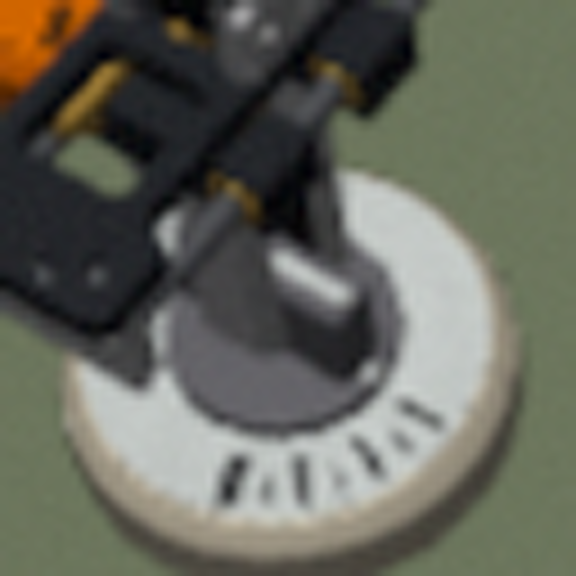

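Gripped: the gap is 15.7 mm and the pads lie against both sides of the bar. Now I wind clockwise.

```bash
python3 -m crank '[{"tx":0,"ty":0,"tz":0,"spin":0.02,"fingers":0},{"tx":0,"ty":0,"tz":0,"spin":0.04,"fingers":0},{"tx":0,"ty":0,"tz":0,"spin":0.06,"fingers":0},{"tx":0,"ty":0,"tz":0,"spin":0.08,"fingers":0},{"tx":0,"ty":0,"tz":0,"spin":0.1,"fingers":0},{"tx":0,"ty":0,"tz":0,"spin":0.12,"fingers":0},{"tx":0,"ty":0,"tz":0,"spin":0.12,"fingers":0},{"tx":0,"ty":0,"tz":0,"spin":0.12,"fingers":0}]' 30
python3 - <<'E'
from station import arm
from h import *
for n,c in(("wrist",(251,210)),("scene",(188,226))):
    s=arm.snapshot(n);h=64 if n=="wrist" else 32
    crop(s,c,h,600//(2*h),f"pics/{n}10.png")
st=arm.sense();R=st["tcp_rot"];print(st["finger_gap"],st["force"],st["wrist_torque"],np.degrees(np.arctan2(R[1,0],R[0,0])))
E
```

```text
clock: 8.5
position: [0.4971, -0.1617, 0.0176]
tcp_rot: [[0.979, -0.202, 0.001], [-0.202, -0.979, -0.001], [0.001, 0.001, -1.0]]
force: [0.8, -3.9, -1.4]
finger_gap: 0.0158
0.015814968307592256 [ 1.07512718 -4.87250657 -0.87854026] [-0.89321579  0.05397874 -0.03390041] -11.680475543385237
```

View pics/wrist10.png

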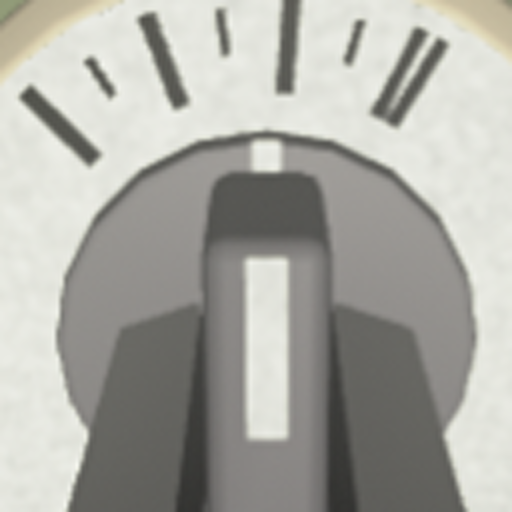

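The dial turns with the gripper: the pointer is just short of the 20 mark after 43 deg. I'm continuing past 30.

```bash
python3 -m crank '[{"tx":0,"ty":0,"tz":0,"spin":0.02,"fingers":0},{"tx":0,"ty":0,"tz":0,"spin":0.04,"fingers":0},{"tx":0,"ty":0,"tz":0,"spin":0.06,"fingers":0},{"tx":0,"ty":0,"tz":0,"spin":0.08,"fingers":0},{"tx":0,"ty":0,"tz":0,"spin":0.095,"fingers":0},{"tx":0,"ty":0,"tz":0,"spin":0.095,"fingers":0},{"tx":0,"ty":0,"tz":0,"spin":0.095,"fingers":0}]' 30
python3 - <<'E'
from station import arm
from h import *
for n,c in(("wrist",(251,210)),("scene",(188,226))):
    s=arm.snapshot(n);h=64 if n=="wrist" else 32
    crop(s,c,h,600//(2*h),f"pics/{n}11.png")
st=arm.sense();R=st["tcp_rot"];print(st["finger_gap"],st["force"],st["wrist_torque"],np.degrees(np.arctan2(R[1,0],R[0,0])))
E
```

```text
clock: 9.3
position: [0.4968, -0.1621, 0.0176]
tcp_rot: [[0.696, -0.718, 0.0], [-0.718, -0.696, -0.002], [0.002, 0.002, -1.0]]
force: [0.7, -6.3, -0.9]
finger_gap: 0.016
0.01590892749476868 [-1.64191945 -6.49865421 -0.86908245] [-1.15605631  0.2777011  -0.02821651] -45.88495161198712
```

View pics/wrist11.png

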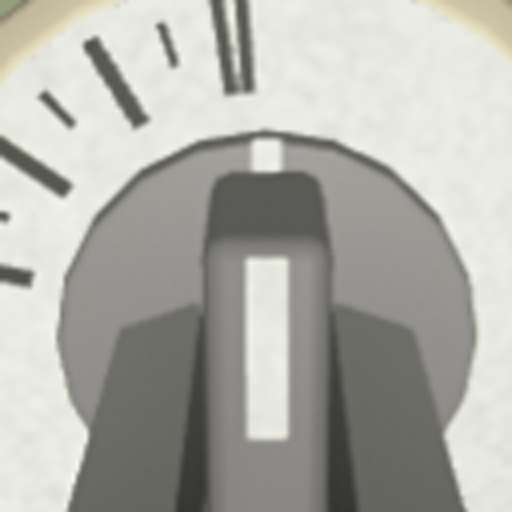

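The pointer is now clockwise of the double 30 mark (at (232,45) in the crop) by about 6 deg. I'm turning back most of the way, then measuring.

```bash
python3 -m crank '[{"tx":0,"ty":0,"tz":0,"spin":-0.02,"fingers":0},{"tx":0,"ty":0,"tz":0,"spin":-0.04,"fingers":0},{"tx":0,"ty":0,"tz":0,"spin":-0.06,"fingers":0},{"tx":0,"ty":0,"tz":0,"spin":-0.08,"fingers":0},{"tx":0,"ty":0,"tz":0,"spin":-0.1,"fingers":0},{"tx":0,"ty":0,"tz":0,"spin":-0.12,"fingers":0},{"tx":0,"ty":0,"tz":0,"spin":-0.14,"fingers":0},{"tx":0,"ty":0,"tz":0,"spin":-0.14,"fingers":0}]' 30
python3 -m crank '[{"tx":0,"ty":0,"tz":0,"spin":0,"fingers":0},{"tx":0,"ty":0,"tz":0,"spin":0,"fingers":0}]' 30
python3 - <<'E'
from station import arm
from h import *
for n,c in(("wrist",(251,190)),("scene",(188,226))):
    s=arm.snapshot(n);h=64 if n=="wrist" else 32
    crop(s,c,h,600//(2*h) if n=="scene" else 6,f"pics/{n}12.png")
    np.save(f"/tmp/{n}12.npy",s,allow_pickle=True)
st=arm.sense();R=st["tcp_rot"];print(st["finger_gap"],st["force"],st["wrist_torque"],np.degrees(np.arctan2(R[1,0],R[0,0])))
E
```

```text
clock: 10.2
position: [0.4971, -0.1614, 0.0176]
tcp_rot: [[0.997, 0.078, 0.001], [0.078, -0.997, -0.001], [0.001, 0.001, -1.0]]
force: [1.2, -3.7, -0.9]
finger_gap: 0.016
clock: 10.4
position: [0.4971, -0.1614, 0.0176]
tcp_rot: [[0.997, 0.076, 0.001], [0.076, -0.997, -0.001], [0.001, 0.001, -1.0]]
force: [0.1, -5.2, -1.1]
finger_gap: 0.0157
0.01607017147207242 [ 1.73767    -4.79055055 -1.42595216] [-1.00264062 -0.07624258  0.04489739] 4.349660915222942
```

View pics/wrist12.png

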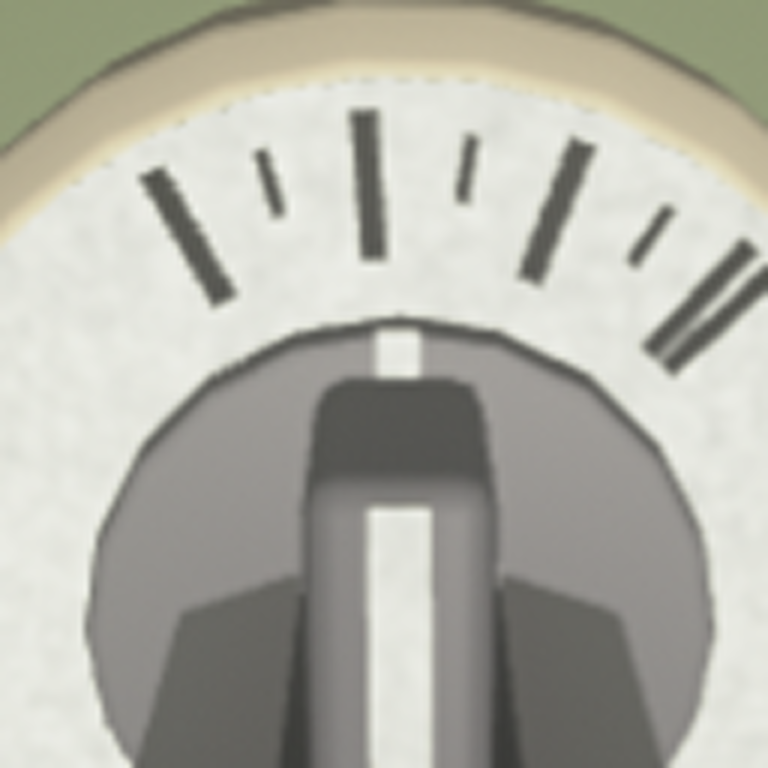

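Run:
```python
from h import *
s=np.load("/tmp/wrist12.npy",allow_pickle=True).item()
px=lambda p:(np.array(p,float)-2.5)/6+np.array([187,126])
ang=lambda v:np.degrees(np.arctan2(v[...,1],v[...,0]))
M=ray(s,px([(152,174),(225,302),(364,110),(373,260),(583,142),(530,282),(754,262),(664,359)]),.03)[:,:2].reshape(4,2,2)
d=M[:,0]-M[:,1];th=np.array([36,12,-12,-36.])
print("mark dirs - nominal",ang(d)-th)
A=[];b=[]
for D,q in zip(d,M[:,1]):
    D=D/np.linalg.norm(D);A.append([-D[1],D[0]]);b.append(A[-1]@q)
c=np.linalg.lstsq(np.array(A),np.array(b),rcond=None)[0];print("c marks",c)
N=ray(s,px([(398,353)]),.039)[0,:2]
L=ray(s,px([(400,510),(401,760)]),.073)[:,:2];print("line dir",ang(L[0]-L[1]))
# disc centre: left/right extremes
Dc=ray(s,px([(90,620),(712,620)]),.039)[:,:2];print("disc w",Dc)
for C in (c,np.array([.4966,-.1609]),np.array([.4971,-.1614])):
    a=ang(M.mean(1)-C)-th; print(C,"axis",a,"notch",ang(N-C),"dial",36+a.mean()-ang(N-C),"by 10mark",24+ang(M[1].mean(0)-C)-ang(N-C))
```

```text
mark dirs - nominal [-3.59770139 -4.49894015 -3.11687737 -0.52679694]
c marks [ 0.49395906 -0.16228256]
line dir 4.551941868355519
disc w [[ 0.49622869 -0.13080277]
 [ 0.50088749 -0.19259133]]
[ 0.49395906 -0.16228256] axis [-4.5877641  -3.48406029 -2.52970474 -1.46772329] notch 5.283133726826715 dial 27.699553167428885 by 10mark 27.232805983901518
[ 0.4966 -0.1609] axis [-4.32946479 -4.75431603 -5.11390368 -4.94487891] notch 3.0743085435827497 dial 28.140050604382754 by 10mark 28.17137543013155
[ 0.4971 -0.1614] axis [-3.42170804 -4.01974731 -4.68082275 -4.87958044] notch 4.115846969167762 dial 27.63368839628889 by 10mark 27.86440571626667
```

The dial is at about 27.7 deg (estimates run from 27.0 to 28.2), so I turn back a further 3.6 deg.

```bash
python3 -m crank '[{"tx":0,"ty":0,"tz":0,"spin":-0.005,"fingers":0},{"tx":0,"ty":0,"tz":0,"spin":-0.01,"fingers":0},{"tx":0,"ty":0,"tz":0,"spin":-0.01,"fingers":0},{"tx":0,"ty":0,"tz":0,"spin":-0.01,"fingers":0}]' 30
python3 - <<'E'
from station import arm
from h import *
s=arm.snapshot("wrist");crop(s,(251,190),64,6,"pics/wrist13.png");np.save("/tmp/wrist13.npy",s,allow_pickle=True)
st=arm.sense();R=st["tcp_rot"];print(np.degrees(np.arctan2(R[1,0],R[0,0])))
E
```

```text
clock: 10.9
position: [0.4971, -0.1613, 0.0176]
tcp_rot: [[0.99, 0.138, 0.001], [0.138, -0.99, -0.001], [0.001, 0.001, -1.0]]
force: [0.3, -4.6, -0.4]
finger_gap: 0.0158
7.944568427390472
```

View pics/wrist13.png

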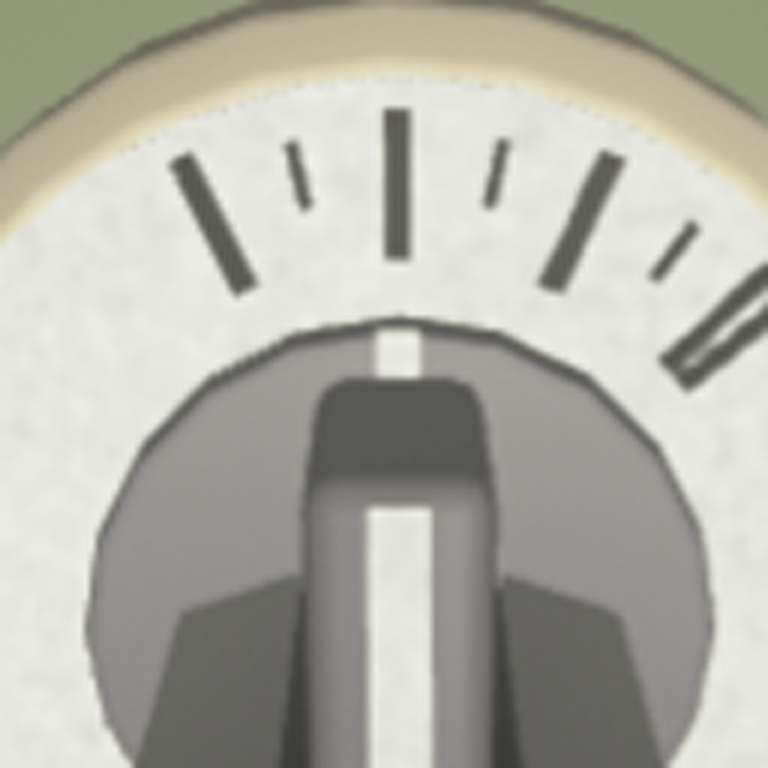

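The 10 mark and the notch are both at column 398, so they line up. I release, then rise.

```bash
python3 -m crank '[{"tx":0,"ty":0,"tz":0,"spin":0,"fingers":0.5},{"tx":0,"ty":0,"tz":0,"spin":0,"fingers":0.5},{"tx":0,"ty":0,"tz":0,"spin":0,"fingers":0.5},{"tx":0,"ty":0,"tz":0,"spin":0,"fingers":0.5},{"tx":0,"ty":0,"tz":0,"spin":0,"fingers":0.5},{"tx":0,"ty":0,"tz":0,"spin":0,"fingers":0.5},{"tx":0,"ty":0,"tz":-0.05,"spin":0,"fingers":0.5},{"tx":0,"ty":0,"tz":-0.1,"spin":0,"fingers":0.5}]'
python3 -m crank '[{"tx":-0.05,"ty":0,"tz":-0.1,"spin":0,"fingers":0.5},{"tx":-0.15,"ty":0,"tz":-0.2,"spin":0,"fingers":0.5},{"tx":-0.2,"ty":0,"tz":-0.25,"spin":0,"fingers":0.5},{"tx":-0.2,"ty":0,"tz":-0.25,"spin":0,"fingers":0.5},{"tx":-0.2,"ty":0,"tz":-0.25,"spin":0,"fingers":0.5}]'
python3 - <<'E'
from station import arm
from h import *
s=arm.snapshot("wrist");cv2.imwrite("pics/w14.png",s["frame"][:,:,::-1]);u=proj(s,[.4968,-.161,.03])[0];print(u);crop(s,u,55,7,"pics/w14c.png");np.save("/tmp/w14.npy",s,allow_pickle=True)
E
```

```text
clock: 11.75
position: [0.4961, -0.1605, 0.0572]
tcp_rot: [[0.99, 0.139, -0.002], [0.139, -0.99, 0.001], [-0.002, -0.001, -1.0]]
force: [-0.7, -0.7, 0.4]
finger_gap: 0.047
clock: 12.25
position: [0.4178, -0.1723, 0.1576]
tcp_rot: [[0.99, 0.139, 0.001], [0.139, -0.99, -0.001], [0.001, 0.001, -1.0]]
force: [-0.9, -0.4, 0.1]
finger_gap: 0.0468
[252.58828043  93.65520895]
```

View pics/w14.png

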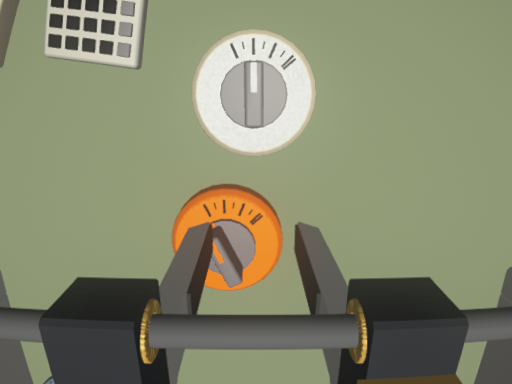

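View pics/w14c.png

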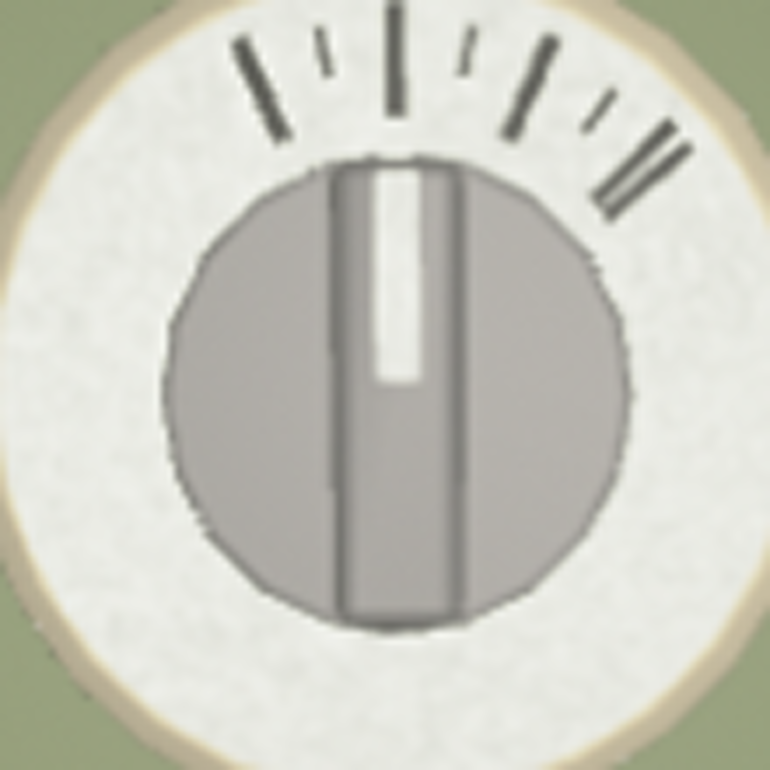

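Run:
```python
from station import arm
import cv2,numpy as np
s=arm.snapshot("scene")["frame"]; a=cv2.imread("pics/scene0.png")[:,:,::-1]
print("dimmer diff",np.abs(s[180:230,282:342].astype(int)-a[180:230,282:342]).mean())
print("force",arm.sense()["force"],arm.sense()["dq"].round(4))
print(arm.finish_job())
```

```text
dimmer diff 5.7267777777777775
force [-0.36093214 -0.15191479  0.26536864] [ 0.004   0.0146  0.0004 -0.0014  0.0028 -0.0006]
the job is handed in; nothing more can be done
None
```

The timer is set to 10 minutes and the job is handed in, at about 12.3 s of the 38 s allowed. I pinched the bar of the cream timer, wound it clockwise to about 78 deg (roughly 6 deg past the double 30 mark), turned it back to 10, let go and backed off.

**Last checks:**
- **Timer:** in the last wrist picture the white line and the 10 mark line up to within about 0.5 deg. The gripper is clear, with no contact force.
- **Dimmer:** the arm never went near it. A rough picture comparison of that area showed a mean difference of 5.7 grey levels. I did not look into it further, and think it is probably image noise or lighting.

**What went wrong or disagreed:**
- **First grasp missed:** the fingers closed just above the bar. The pictures showed the fingertips about 29 mm higher than the reported TCP, so I went lower by sight and gripped the bar at a gap of 15.7 mm.
- **Dial angle estimates:** before the final trim they ranged from 27.0 to 28.2 deg. I settled the last step by lining the pointer up with the 10 mark directly.
- **First move refused:** the first two move commands were rejected because keys were missing, and nothing moved.

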